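Hang the rinsed vial baskets to drip dry and set the drying lamp

ROBOT

A 7-joint arm with a two-finger parallel gripper is mounted at the origin on the work surface. World frame = base frame: x ahead of the robot, y to its left, z up, the work surface at z = 0. Lengths are in m, angles in rad, forces in N, time in s.
With the tool pointing down it reaches from about 0.4 to 0.85 m from the base axis. Payload 4.5 kg.
Tool frame: the origin (TCP) lies at the very end of the fingers, on their centre line; the grasp point (between the pads) lies 19 mm behind it (r.grip_depth is the z of the grasp point in the tool frame, in m); z points along the fingers, y is the line along which they close (so a half turn about z gives the same grasp; the last joint's range is limited). The gripper opens to 88 mm and grips with 3 to 60 N. Pads are 18 mm wide; open, the fingers measure 123 mm over their backs; the gripper's body (75 mm by 187 mm) begins 45 mm behind the grasp point.
Start: joints at [-1.236, 0.689, -0.195, 1.565, 0.157, 0.902, -0.215], TCP at [0.185, 0.597, 0.239] pointing down, gripper open.
Joint ranges: [-3.01, 3.01], [-0.46, 2.08], [-1.47, 1.51], [0.13, 2.56], [-1, 4.14], [0.04, 2.09], [-2.66, 2.66]. Speed limits (rad/s): [2.57, 2.57, 3.14, 3.14, 3.14, 3.14, 3.14].

INTERFACE

Orientations are given as a unit quaternion [x, y, z, w].
In Python, from plant import r gives the robot as it stands.
- The arm moves only by the tool jog_arm, called after "Request:" as name(argument=value, ...), one argument or row to a line, values as JSON. Schema: {"type":"object","properties":{"plan":{"type":"array","items":{"type":"object","properties":{"aperture":{"type":"number"},"pos":{"type":"array","items":{"type":"number"},"minItems":3,"maxItems":3},"rotvec":{"type":"array","items":{"type":"number"},"minItems":3,"maxItems":3}},"additionalProperties":false,"required":["aperture"]},"minItems":1,"maxItems":10},"clamp_n":{"type":"number"},"only":{"type":"string"},"quiet":{"type":"boolean"},"lines":{"type":"string"}},"required":["plan"],"additionalProperties":false}. plan is a list of rows, 1 to 10 of them, each an object with the fields aperture (the opening from 0.0 (shut) to 1.0 (fully open)), pos (a list: dx, dy, dz in fractions of the full range, 1 being 0.8 m), rotvec (a list: a rotation vector rx, ry, rz in a scale on which 1.0 is 45 degrees); a field left out counts as zero (the opening has to be given); each row is the pose to reach, as a shift and turn from the pose commanded when the call began, along the tool's axes at that moment; what a row does not reach only later rows make up. A row lasts 1/10 s, in which the tool goes at most 0.05 m and 0.15 rad, less where a joint would pass 70% of its speed; a pose out of reach is approached as far as the arm can. The fingers move at their own pace and stop on an object; clamp_n is the grip in N (left out, the last holds). Time passes only in rows, so rows that do not move let the fingers close. The tool returns the time, the measured TCP pose, the force, the opening and the grip force at its end. only (a regular expression) keeps the lines of the reply that match it, lines (a string "A,B") keeps lines A to B, and quiet returns only ok. A shift or turn number past 1, either way, is cut back to 1. Input that does not fit is refused with a message, and nothing moves.
- r.get_state(): the state, without advancing time (a new reading comes with each control period).
- r.snapshot(name): name is "scene" or "top" or "wrist"; returns the picture (420x560x3 uint8, red, green, blue); there is no depth.
- r.camera_params(name): a dict with "fx", "fy", "cx", "cy" (pixels), "rvec" (rotation vector, rad) and "tvec" (3), from world to camera coordinates, as OpenCV has them. Camera axes: x right, y down, z forward; pixel columns grow to the right and rows downward; lengths in m; the calibration is good to about 2 mm. The wrist camera is an equidistant fisheye: a pixel r from the principal point sees the ray r / f radians off the axis. A picture is of the moment at which its call begins: read the wrist's pose just before it. camera_params takes no time and is no camera call; for the wrist camera it gives the pose at the moment of the call.
- r.finish_job(): hands the job in; it is judged then, once.
The state is a dict: "clock": time; "q": joint angles; "qd": joint speeds; "joint_torque": joint torques, N m; "tool_pos": TCP position; "eef_rot": TCP orientation; "contact_force": force on the tool from outside, world axes, zero at the start; "moment": the same for the moment, N m; "opening": opening from 0.0 (shut) to 1.0 (fully open); "finger_force": force on a finger pad.
Only numpy, scipy, OpenCV 4.12 (cv2) and the standard library are available. Lean on these libraries where they do the work, as an engineer would, in place of code of your own. Each camera call takes 0.05 s, during which the arm holds its last target. There are 200 camera calls.

TASK

Hang every rinsed vial basket that is on the bench on a hook of its own on the drip-dry stand, in the order red, blue, yellow (any hook; a colour may be missing), and before letting go of each one tug it gently down, so that its sprung hook visibly dips further, to confirm that it is held. Once all of them hang freely, swing the drying lamp so that it points straight at the middle (green) hook, let go of it, and then press the green switch on the lamp's foot fully down. Leave the other things on the bench alone.

Things in the scene. Friction and masses are not known exactly. Their poses are not given: they have to be found in the camera images.
- red: rinse basket (may be absent), 0.14 to 0.23 kg: steel tub 60 (x) by 64 (y) by 45 mm high with four vials fixed in it (tops at 56 mm). Origin: centre of its underside, z up; same when turned half round. Above the bail's peak a flat red grip, 22 mm (x) by 12 mm (y), z=122 to 174 mm: pinch it across y from above at z=153, fingertips above z=130.
- red_bail (a point): underside of the peak of the red basket's bail, 116 mm above its underside; rests in a hook's saddle when hung. The bail is an 8 mm round bar in the basket's plane x=0: uprights at y=+-30 mm rise to z=105 mm, from there the bar slopes up to its peak at y=0. The window under it, open along x, is 52 mm wide.
- blue: rinse basket (may be absent), 0.14 to 0.23 kg: steel tub 60 (x) by 64 (y) by 45 mm high with four vials fixed in it (tops at 56 mm). Origin: centre of its underside, z up; same when turned half round. Above the bail's peak a flat blue grip, 22 mm (x) by 12 mm (y), z=122 to 174 mm: pinch it across y from above at z=153, fingertips above z=130.
- blue_bail (a point): underside of the peak of the blue basket's bail, 116 mm above its underside; rests in a hook's saddle when hung. The bail is an 8 mm round bar in the basket's plane x=0: uprights at y=+-30 mm rise to z=105 mm, from there the bar slopes up to its peak at y=0. The window under it, open along x, is 52 mm wide.
- yellow: rinse basket (may be absent), 0.14 to 0.23 kg: steel tub 60 (x) by 64 (y) by 45 mm high with four vials fixed in it (tops at 56 mm). Origin: centre of its underside, z up; same when turned half round. Above the bail's peak a flat yellow grip, 22 mm (x) by 12 mm (y), z=122 to 174 mm: pinch it across y from above at z=153, fingertips above z=130.
- yellow_bail (a point): underside of the peak of the yellow basket's bail, 116 mm above its underside; rests in a hook's saddle when hung. The bail is an 8 mm round bar in the basket's plane x=0: uprights at y=+-30 mm rise to z=105 mm, from there the bar slopes up to its peak at y=0. The window under it, open along x, is 52 mm wide.
- stand: drip-dry stand, fixed: white tray 150 by 420 mm, rim 18 mm high; aluminium cross bar (190 to 220 mm high) on two posts along its far side. Three hooks come from the bar towards stand -x (the robot), 110 mm apart in y. Origin on the bench under the middle hook's saddle; x points from hook tips to bar; the bar's guide blocks (180 to 236 mm high) begin at x=52 mm.
- saddle_right (a point): saddle of the right hook (stand y=-110 mm): top of the 8 mm bar, 190 mm up when empty, where a bail rests; axes as the stand's. The hook's upturned tip is 27 mm before it (-x), 20 mm higher: pass the bail over the tip, then lower. Sprung: sinks 2 mm per N (3 to 5 mm under a basket), stop at 30 mm; a gentle tug sinks it 8 to 16 mm more (4 to 8 N).
- saddle_middle (a point): saddle of the middle hook (stand y=0 mm, green guide block above it): top of the 8 mm bar, 190 mm up when empty, where a bail rests; axes as the stand's. The hook's upturned tip is 27 mm before it (-x), 20 mm higher: pass the bail over the tip, then lower. Sprung: sinks 2 mm per N (3 to 5 mm under a basket), stop at 30 mm; a gentle tug sinks it 8 to 16 mm more (4 to 8 N).
- saddle_left (a point): saddle of the left hook (stand y=110 mm): top of the 8 mm bar, 190 mm up when empty, where a bail rests; axes as the stand's. The hook's upturned tip is 27 mm before it (-x), 20 mm higher: pass the bail over the tip, then lower. Sprung: sinks 2 mm per N (3 to 5 mm under a basket), stop at 30 mm; a gentle tug sinks it 8 to 16 mm more (4 to 8 N).
- stand_mid (a point): fixed point at the middle hook's saddle height, stand x=y=0, 190 mm up: what the lamp must point at.
- lamp: drying lamp's fixed foot (left or right of the baskets): white plate 200 by 90 by 22 mm with a 24 mm thick post 162 mm high. Origin at the post's axis on the bench; the plate reaches from x=-145 to 55 mm.
- lamp_arm (a joint): angle (rad) of the lamp's arm about the vertical post, counter-clockwise from above, 0 = along the foot's +x, range -2.2 to 2.2. Friction holds it where it is left (0.25 N m, about 4 N at the grip).
- lamp_pivot (a point): on the pivot's axis, 171 mm up; turns with the arm: its x axis is the direction in which the lamp points.
- lamp_grip (a point): middle of the exposed part of the arm's upright orange round grip (16 mm diameter, 179 to 245 mm high), 70 mm out from the pivot along the arm; this point is 229 mm up, the place to pinch it from above. Beyond it the white lamp head (68 mm diameter, 88 to 130 mm from the pivot, top 205 mm up).
- switch (a joint): travel (m) of the green switch, 0 up, 0.006 fully down, sprung (5 N).
- switch_top (a point): centre of the top of the green switch button (34 mm diameter) on the lamp's foot, 100 mm from the post on its -x side; it is pressed straight down.
- beaker: empty glass beaker, 60 mm across, 85 mm high, origin under its centre: bystander standing among the baskets.
- dish: clear round dish, 70 mm across, 18 mm high: bystander.
- pen: blue pen, 130 mm, lying: bystander.

How it is judged:
On the way, in this order (a step that is already met when the one before it is completed fails the run):
1. the red basket hangs on a hook and is tugged down, still gripped (over 5 N on the hook) (height (world z) of red between 0.04 and 0.09 m and x of red_bail in the frame of stand between -0.03 and 0.03 m and angle between red's own z axis and vertical below 0.25 rad and contact force between red and stand above 0.6 N and contact force between red and stand above 5 N and contact force between red and the fingers above 0.5 N), for 0.1 s.
2. the blue basket hangs on a hook and is tugged down, still gripped (over 5 N on the hook) (height (world z) of blue between 0.04 and 0.09 m and x of blue_bail in the frame of stand between -0.03 and 0.03 m and angle between blue's own z axis and vertical below 0.25 rad and contact force between blue and stand above 0.6 N and contact force between blue and stand above 5 N and contact force between blue and the fingers above 0.5 N), for 0.1 s.
3. the yellow basket hangs on a hook and is tugged down, still gripped (over 5 N on the hook) (height (world z) of yellow between 0.04 and 0.09 m and x of yellow_bail in the frame of stand between -0.03 and 0.03 m and angle between yellow's own z axis and vertical below 0.25 rad and contact force between yellow and stand above 0.6 N and contact force between yellow and stand above 5 N and contact force between yellow and the fingers above 0.5 N), for 0.1 s.
4. all baskets hang, let go, and the lamp points at the middle hook and stays there, let go (height (world z) of red between 0.04 and 0.09 m and x of red_bail in the frame of stand between -0.03 and 0.03 m and angle between each of red, blue, yellow's own z axis and vertical below 0.25 rad and contact force between each of red, blue, yellow and stand above 0.6 N and contact force between each of red, blue, yellow, lamp and the fingers below 0.05 N and linear speed of each of red, blue, yellow below 0.05 m/s and height (world z) of blue between 0.04 and 0.09 m and x of blue_bail in the frame of stand between -0.03 and 0.03 m and height (world z) of yellow between 0.04 and 0.09 m and x of yellow_bail in the frame of stand between -0.03 and 0.03 m and y of stand_mid in the frame of lamp_pivot between -0.035 and 0.035 m and x of stand_mid in the frame of lamp_pivot above 0.1 m and velocity of joint lamp_arm between -0.05 and 0.05 rad/s), for 0.2 s.
5. the lamp's switch is pressed down (y of stand_mid in the frame of lamp_pivot between -0.035 and 0.035 m and x of stand_mid in the frame of lamp_pivot above 0.1 m and value of joint switch above 0.0045 m), for 0.05 s.
At the end, for the whole second after the job is handed in: Every basket present hangs at rest on a hook (underside 40 to 90 mm above the bench, bail within 30 mm of the saddles' line, within 0.25 rad of upright, its weight on the stand, not touched), and the lamp, let go, points at the middle hook to within 35 mm sideways at the hook (about 6 degrees) (height (world z) of red between 0.04 and 0.09 m and x of red_bail in the frame of stand between -0.03 and 0.03 m and angle between each of red, blue, yellow's own z axis and vertical below 0.25 rad and contact force between each of red, blue, yellow and stand above 0.6 N and contact force between each of red, blue, yellow, lamp and the fingers below 0.05 N and linear speed of each of red, blue, yellow below 0.05 m/s and height (world z) of blue between 0.04 and 0.09 m and x of blue_bail in the frame of stand between -0.03 and 0.03 m and height (world z) of yellow between 0.04 and 0.09 m and x of yellow_bail in the frame of stand between -0.03 and 0.03 m and y of stand_mid in the frame of lamp_pivot between -0.035 and 0.035 m and x of stand_mid in the frame of lamp_pivot above 0.1 m).
It fails at once if a basket is pulled or pushed against the stand with more than 25 N (contact force between any of red, blue, yellow and stand above 25 N).
It fails at once if a bystander is moved more than 80 mm or knocked over (distance of any of beaker, dish, pen from where it was at the start of the episode above 0.08 m or angle between any of beaker, dish's own z axis and vertical above 0.6 rad).
Of red, blue, yellow only 2 to 3 are there at a start; the rules pass over those that are not, and their reading is None.
At some moment in a run one of red, blue, yellow may be knocked a few centimetres aside while the robot is not near it.
Once in a run the grip may slacken for a moment while it holds something.
It also fails if it takes over 210 s, if anything falls off the work surface, if the arm or the gripper's body presses on something with over 40 N, if the wrist force passes 120 N, or if a joint passes its speed limit or range.

## Working session

There is one attempt and no reset: what is moved stays moved. The work goes in short steps, Python scripts to look and compute and a tool call to move; the robot and the scene stay as the last step left them, time stands still between calls to the robot, and variables do not carry over. Pictures are saved under pics/ and viewed, at most 14 in all, crops included, and the job is handed in when it is done.

```bash
ls; mkdir -p pics
```

Run:
```python
from plant import r
import cv2
s=r.get_state();print(s['clock'],s['tool_pos'],s['eef_rot'],s['contact_force'])
for n in("scene","top"):
    cv2.imwrite(f"pics/{n}0.png",r.snapshot(n)[:,:,::-1]);print(n,r.camera_params(n))
```

```text
pics
plant.py
0.0 [0.18497799 0.59634023 0.23788258] [ 1.49765418e-01  9.88721122e-01 -9.22300472e-04 -1.12579252e-04] [ 1.04235583 -0.33612627 -0.20914277]
scene {'fx': 438.83878863309764, 'fy': 438.83878863309764, 'cx': 282.579655071092, 'cy': 210.88228093815022, 'rvec': array([ 1.99968574,  0.91936599, -0.50724967]), 'tvec': array([-0.34820368, -0.07734609,  1.43477412])}
top {'fx': 432.04708403361934, 'fy': 432.04708403361934, 'cx': 287.35308053582753, 'cy': 210.25587390892494, 'rvec': array([ 2.18404426, -2.15724382,  0.1710385 ]), 'tvec': array([-0.01235564,  0.51669759,  1.05517487])}
```

View pics/scene0.png

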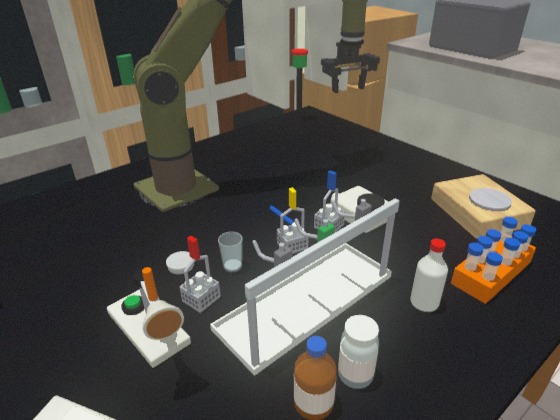

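View pics/top0.png

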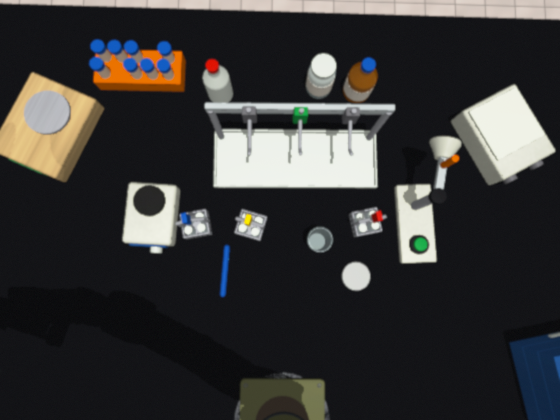

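Scene shows red, yellow, and blue baskets (about (200,285), (290,235), (328,215)), the lamp on the robot's right, and the stand behind. Top shows the same: blue (196,224), yellow (251,225), red (367,221), lamp post (438,196), hooks at columns 250/301/350.

Run:
```python
import cv2
a=cv2.imread("pics/top0.png")[90:270,170:470];cv2.imwrite("pics/topc.png",cv2.resize(a,None,fx=2.6,fy=2.6,interpolation=cv2.INTER_CUBIC))
a=cv2.imread("pics/scene0.png")[160:370,100:400];cv2.imwrite("pics/scenec.png",cv2.resize(a,None,fx=2.6,fy=2.6,interpolation=cv2.INTER_CUBIC))
```

```text
(no output)
```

View pics/topc.png

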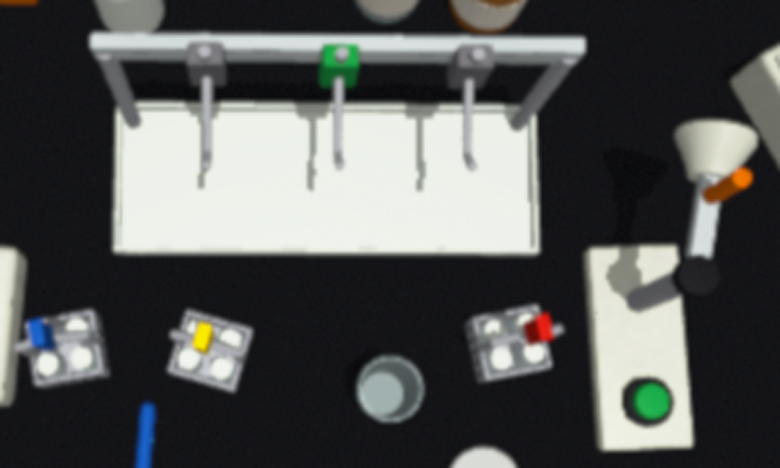

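View pics/scenec.png

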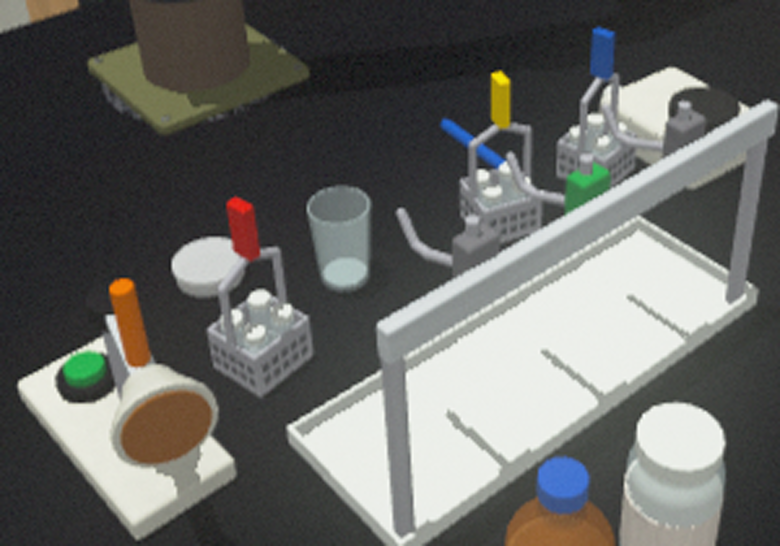

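Crops: grips, tub rims, hook tips (top crop (206,160), (339,160), (471,162); scene crop (610,110), (512,155), (402,212)), orange grip top (741,178)/(122,284) and switch (653,400)/(84,366) are legible. Now triangulating.

Create h.py:
```python
import numpy as np, cv2
from plant import r
P={}
for n in("scene","top"):
    c=r.camera_params(n);K=np.array([[c['fx'],0,c['cx']],[0,c['fy'],c['cy']],[0,0,1]]);R=cv2.Rodrigues(c['rvec'])[0]
    P[n]=K@np.c_[R,c['tvec']]
def tri(t,s):
    X=cv2.triangulatePoints(P['top'],P['scene'],np.float64(t).reshape(2,1),np.float64(s).reshape(2,1)).ravel();X=X[:3]/X[3]
    e=[np.linalg.norm((lambda u:u[:2]/u[2])(P[n]@np.r_[X,1])-p) for n,p in(('top',t),('scene',s))]
    return X.round(4),np.round(e,1)
def plane(n,p,z):
    H=P[n][:,[0,1,3]].copy();H[:,2]+=P[n][:,2]*z
    u=np.linalg.solve(H,[p[0],p[1],1]);return (u[:2]/u[2]).round(4)
def proj(n,X): u=P[n]@np.r_[X,1];return u[:2]/u[2]
tc=lambda x,y:(170+x/2.6-.3,90+y/2.6-.3)
sc=lambda x,y:(100+x/2.6-.3,160+y/2.6-.3)
def blob(img,col,box):
    h=cv2.cvtColor(img,cv2.COLOR_RGB2HSV);H,S,V=h[...,0],h[...,1],h[...,2]
    m={'red':(H<4)|(H>172),'blue':(H>105)&(H<130),'yellow':(H>24)&(H<34),'orange':(H>5)&(H<16)}[col]&(S>150)&(V>60)
    x0,y0,x1,y1=box;k=np.zeros_like(m);k[y0:y1,x0:x1]=m[y0:y1,x0:x1]
    n,l,st,ce=cv2.connectedComponentsWithStats(k.astype(np.uint8))
    i=1+np.argmax(st[1:,4]);return ce[i],st[i]
```

Run:
```python
from h import *
T=cv2.imread("pics/top0.png")[:,:,::-1].copy();S=cv2.imread("pics/scene0.png")[:,:,::-1].copy()
for c,bt,bs in(('red',(340,200,400,240),(180,230,205,265)),('blue',(170,205,200,235),(322,165,345,195)),('yellow',(230,205,265,235),(280,180,305,212)),('orange',(435,140,470,175),(130,255,165,310))):
    a,sa=blob(T,c,bt);b,sb=blob(S,c,bs);print(c,a.round(1),sa[4],b.round(1),sb[4],*tri(a,b))
print('tips');
for t,s in(((206,160),(610,105)),((339,160),(512,155)),((471,162),(402,212))):print(*tri(tc(*t),sc(*s)))
print('tray',[plane('top',tc(*p),.018) for p in((114,254),(540,254),(538,104),(115,103))])
print('tray scene',plane('scene',sc(289,434),.018))
print('switch',*tri(tc(653,400),sc(84,364)))
print('plate',[plane('top',tc(*p),.022) for p in((587,250),(678,246),(692,446),(601,450))])
print('pivot',plane('top',tc(697,275),.183),'griptop',*tri(tc(742,177),sc(122,284)))
for c,p in dict(red=((466,320),(541,305),(478,382),(553,368)),blue=((25,325),(95,310),(36,386),(108,371)),yellow=((187,310),(252,328),(168,372),(236,391))).items():
    q=[plane('top',tc(*a),.045) for a in p];d=q[0]-q[1]+q[2]-q[3];e=q[0]-q[2]+q[1]-q[3];print(c,np.mean(q,0),'yaw',np.arctan2(-d[0],d[1]),np.arctan2(e[1],e[0]))
```

```text
red [377.5 215.9] 92 [193.1 247. ] 216 [ 0.4919 -0.2059  0.1508] [0.1 0.1]
blue [185.  217.8] 85 [331.1 179.7] 152 [0.4802 0.2234 0.1491] [1.  0.9]
yellow [247.5 219.3] 59 [292.  197.6] 142 [0.4794 0.085  0.1489] [0.8 0.7]
orange [451.  160.8] 134 [149.5 283.2] 303 [ 0.6062 -0.3501  0.216 ] [0.5 0.6]
tips
[0.6204 0.0829 0.2089] [0. 0.]
[ 0.6217 -0.0277  0.2086] [0.7 0.7]
[ 0.6223 -0.1377  0.2074] [0.8 0.8]
tray [array([0.5749, 0.1829]), array([ 0.5817, -0.2389]), array([ 0.7358, -0.2393]), array([0.7281, 0.1867])]
tray scene [ 0.5922 -0.2418]
switch [ 0.4365 -0.3401  0.0426] [0.1 0.1]
plate [array([ 0.5857, -0.285 ]), array([ 0.5912, -0.3765]), array([ 0.3934, -0.384 ]), array([ 0.3886, -0.2945])]
pivot [ 0.5353 -0.3324] griptop [ 0.6048 -0.3476  0.2452] [0.1 0.2]
red [ 0.48885  -0.201475] yaw 0.2036083021226941 0.17860862638750544
blue [0.479125 0.221375] yaw 0.22448607684710115 0.22843943214484516
yellow [0.4788   0.084525] yaw -0.2588358692215665 -0.2512641823927972
```

Add to h.py:
```python
from scipy.spatial.transform import Rotation as Ro
def go(*wps):  # (x,y,z TCP, yaw psi); tool y=(-sin,cos)
    s=r.get_state();p=np.array(s['tool_pos']);Rt=Ro.from_quat(s['eef_rot'])
    for x,y,z,a in wps:
        G=Ro.from_matrix(np.c_[[-np.cos(a),-np.sin(a),0],[-np.sin(a),np.cos(a),0],[0,0,-1]])
        d=Rt.inv().apply(np.array([x,y,z])-p);v=(Rt.inv()*G).as_rotvec()
        print('d',d.round(4),'rv',v.round(3),'len',np.linalg.norm(d).round(3))
```

Run:
```python
from h import *
go((.42,.36,.26,-.05),(.5,.05,.26,.2),(.4915,-.205,.26,.2),(.4915,-.205,.134,.2))
```

```text
d [-0.2944 -0.1562 -0.0217] rv [-0.002 -0.    -0.251] len 0.334
d [-0.4627 -0.4286 -0.0213] rv [-0.002 -0.    -0.501] len 0.631
d [-0.5301 -0.6747 -0.0209] rv [-0.002 -0.    -0.501] len 0.858
d [-0.5301 -0.6745  0.1051] rv [-0.002 -0.    -0.501] len 0.864
```

Careful with the scale: shifts go in shares of 0.8 m and turns go in shares of 45 degrees. That gives: -0.2944 m is -0.368, -0.1562 m is -0.1953, -0.251 rad is -0.3196.

Request:
jog_arm(
  plan=[
    {"aperture":1, "pos":[-0.368, -0.1953, -0.0271], "rotvec":[0, 0, -0.3196]},
    {"aperture":1, "pos":[-0.368, -0.1953, -0.0271], "rotvec":[0, 0, -0.3196]},
    {"aperture":1, "pos":[-0.368, -0.1953, -0.0271], "rotvec":[0, 0, -0.3196]},
    {"aperture":1, "pos":[-0.368, -0.1953, -0.0271], "rotvec":[0, 0, -0.3196]},
    {"aperture":1, "pos":[-0.368, -0.1953, -0.0271], "rotvec":[0, 0, -0.3196]},
    {"aperture":1, "pos":[-0.368, -0.1953, -0.0271], "rotvec":[0, 0, -0.3196]},
    {"aperture":1, "pos":[-0.368, -0.1953, -0.0271], "rotvec":[0, 0, -0.3196]},
    {"aperture":1, "pos":[-0.368, -0.1953, -0.0271], "rotvec":[0, 0, -0.3196]},
  ],
  clamp_n=30,
)

```text
clock: 0.9
tool_pos: [0.425, 0.3547, 0.2601]
eef_rot: [0.03, 1.0, -0.002, 0.001]
contact_force: [-0.2, -0.2, 0.7]
opening: 0.996
finger_force: 0.0
```

Run:
```python
from h import *
go((.5,.05,.26,.2),(.4915,-.205,.26,.2))
```

```text
d [-0.0933 -0.2996  0.0015] rv [-0.004  0.002 -0.26 ] len 0.314
d [-0.1002 -0.5547  0.0024] rv [-0.004  0.002 -0.26 ] len 0.564
```

Scaled: -0.5547 m is -0.6934, -0.2996 m is -0.3745, -0.26 rad is -0.331.

Request:
jog_arm(
  plan=[
    {"aperture":1, "pos":[-0.1166, -0.3745, 0], "rotvec":[0, 0, -0.331]},
    {"aperture":1, "pos":[-0.1166, -0.3745, 0], "rotvec":[0, 0, -0.331]},
    {"aperture":1, "pos":[-0.1166, -0.3745, 0], "rotvec":[0, 0, -0.331]},
    {"aperture":1, "pos":[-0.1166, -0.3745, 0], "rotvec":[0, 0, -0.331]},
    {"aperture":1, "pos":[-0.1166, -0.3745, 0], "rotvec":[0, 0, -0.331]},
    {"aperture":1, "pos":[-0.1166, -0.3745, 0], "rotvec":[0, 0, -0.331]},
    {"aperture":1, "pos":[-0.1253, -0.6934, 0], "rotvec":[0, 0, -0.331]},
    {"aperture":1, "pos":[-0.1253, -0.6934, 0], "rotvec":[0, 0, -0.331]},
    {"aperture":1, "pos":[-0.1253, -0.6934, 0], "rotvec":[0, 0, -0.331]},
    {"aperture":1, "pos":[-0.1253, -0.6934, 0], "rotvec":[0, 0, -0.331]},
  ],
)

```text
clock: 1.9
tool_pos: [0.4929, -0.1308, 0.2603]
eef_rot: [-0.106, 0.994, 0.0, -0.0]
contact_force: [1.1, 0.3, -1.0]
opening: 0.994
finger_force: 0.0
```

Request:
jog_arm(
  plan=[
    {"aperture":1, "pos":[-0.0086, -0.0689, 0]},
    {"aperture":1, "pos":[-0.0086, -0.0689, 0]},
    {"aperture":1, "pos":[-0.0086, -0.0689, 0]},
  ],
)

```text
clock: 2.2
tool_pos: [0.5115, -0.1831, 0.2598]
eef_rot: [-0.104, 0.995, 0.0, -0.0]
contact_force: [-1.1, -0.1, 0.8]
opening: 1.003
finger_force: 0.0
```

Run:
```python
from h import *
go((.4915,-.205,.134,.2))
cv2.imwrite("pics/w1.png",r.snapshot("wrist")[:,:,::-1])
```

```text
d [ 0.0241 -0.0175  0.1258] rv [ 0.001 -0.     0.008] len 0.129
```

View pics/w1.png

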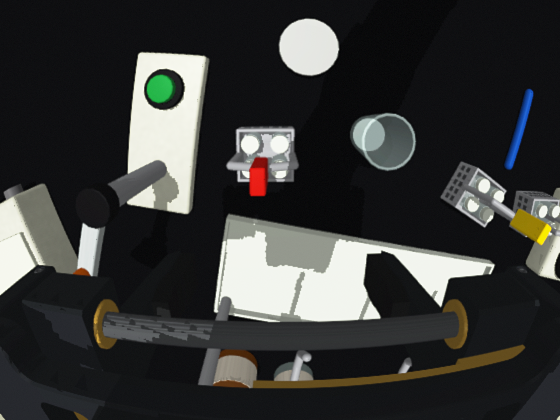

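Wrist view: red tub (265,155) is square with the tool axes (bail horizontal), grip at (259,177) as expected; yaw is right.

Scaled: 0.04 m is 0.05, 0.024 m is 0.03, 0.008 rad is 0.0102.

Request:
jog_arm(
  plan=[
    {"aperture":1, "pos":[0.03, -0.0219, 0], "rotvec":[0, 0, 0.0102]},
    {"aperture":1, "pos":[0.03, -0.0219, 0], "rotvec":[0, 0, 0.0102]},
    {"aperture":1, "pos":[0.03, -0.0219, 0.05], "rotvec":[0, 0, 0.0102]},
    {"aperture":1, "pos":[0.03, -0.0219, 0.05], "rotvec":[0, 0, 0.0102]},
    {"aperture":1, "pos":[0.03, -0.0219, 0.05], "rotvec":[0, 0, 0.0102]},
  ],
)

```text
clock: 2.75
tool_pos: [0.4916, -0.2024, 0.2205]
eef_rot: [-0.103, 0.995, 0.001, -0.001]
contact_force: [-0.1, 0.4, 0.6]
opening: 1.003
finger_force: 0.0
```

Run:
```python
from h import *
go((.4915,-.205,.134,.2))
T=r.snapshot("top");S=r.snapshot("scene")
a,sa=blob(T,'red',(340,190,400,240));b,sb=blob(S,'red',(180,230,205,265));print(a,sa[4],b,sb[4],*tri(a,b))
```

```text
d [ 0.0005 -0.0027  0.0865] rv [ 0.002 -0.001  0.005] len 0.087
[377.5862069  212.51724138] 29 [193.06880734 246.98623853] 218 [ 0.498  -0.2069  0.155 ] [1. 1.]
```

Scaled: 0.0865 m is 0.1081, 0.07 m is 0.0875, 0.005 rad is 0.0064.

Request:
jog_arm(
  plan=[
    {"aperture":1, "pos":[0.0006, -0.0031, 0.05], "rotvec":[0, 0, 0.0064]},
    {"aperture":1, "pos":[0.0006, -0.0031, 0.0875], "rotvec":[0, 0, 0.0064]},
    {"aperture":1, "pos":[0.0006, -0.0031, 0.1081], "rotvec":[0, 0, 0.0064]},
    {"aperture":1, "pos":[0.0006, -0.0031, 0.1081], "rotvec":[0, 0, 0.0064]},
  ],
)

```text
clock: 3.25
tool_pos: [0.4912, -0.2064, 0.1331]
eef_rot: [-0.099, 0.995, 0.001, -0.001]
contact_force: [-0.1, -0.1, 0.5]
opening: 0.999
finger_force: 0.0
```

Request:
jog_arm(
  plan=[
    {"aperture":0},
    {"aperture":0},
    {"aperture":0},
    {"aperture":0},
    {"aperture":0},
    {"aperture":0},
    {"aperture":0},
    {"aperture":0},
  ],
  clamp_n=35,
)

```text
clock: 4.05
tool_pos: [0.4915, -0.2071, 0.1339]
eef_rot: [-0.098, 0.995, 0.0, -0.0]
contact_force: [-0.3, -0.1, -0.5]
opening: 0.301
finger_force: 0.0
```

Request:
jog_arm(
  plan=[
    {"aperture":0},
    {"aperture":0},
    {"aperture":0},
    {"aperture":0},
    {"aperture":0},
  ],
  clamp_n=35,
)

```text
clock: 4.55
tool_pos: [0.4915, -0.2071, 0.1338]
eef_rot: [-0.098, 0.995, 0.0, -0.0]
contact_force: [-0.0, 0.6, -2.6]
opening: 0.134
finger_force: 34.9
```

Request:
jog_arm(
  plan=[
    {"aperture":0, "pos":[0, 0, -0.0375]},
    {"aperture":0, "pos":[0, 0, -0.075]},
    {"aperture":0, "pos":[0, 0, -0.1125]},
    {"aperture":0, "pos":[0, 0, -0.1438]},
    {"aperture":0, "pos":[0, 0, -0.1438]},
    {"aperture":0, "pos":[0, 0, -0.1438]},
  ],
)

```text
clock: 5.15
tool_pos: [0.4913, -0.2072, 0.2486]
eef_rot: [-0.098, 0.995, -0.0, -0.0]
contact_force: [-0.7, 0.1, -1.6]
opening: 0.133
finger_force: 34.9
```

Run:
```python
from h import *
cv2.imwrite("pics/s1.png",r.snapshot("scene")[:,:,::-1])
go((.56,-.1375,.248,.012),(.6495,-.1375,.248,.012))
```

```text
d [-0.0816  0.0546 -0.0002] rv [ 0.001 -0.002  0.185] len 0.098
d [-0.1693  0.0371 -0.0004] rv [ 0.001 -0.002  0.185] len 0.173
```

View pics/s1.png

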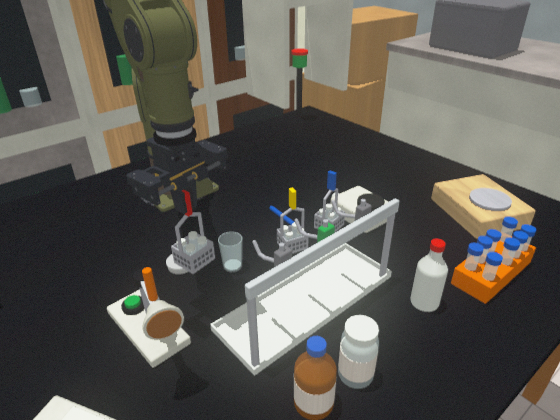

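Scene: red basket lifted, upright, at (192,245), others untouched.

Scaled: -0.0816 m is -0.102, -0.06 m is -0.075, 0.185 rad is 0.2355.

Request:
jog_arm(
  plan=[
    {"aperture":0, "pos":[-0.0375, 0.025, 0], "rotvec":[0, 0, 0.0764]},
    {"aperture":0, "pos":[-0.075, 0.05, 0], "rotvec":[0, 0, 0.1655]},
    {"aperture":0, "pos":[-0.102, 0.0683, 0], "rotvec":[0, 0, 0.2355]},
    {"aperture":0, "pos":[-0.102, 0.0683, 0], "rotvec":[0, 0, 0.2355]},
    {"aperture":0, "pos":[-0.102, 0.0683, 0], "rotvec":[0, 0, 0.2355]},
    {"aperture":0, "pos":[-0.102, 0.0683, 0], "rotvec":[0, 0, 0.2355]},
  ],
)

```text
clock: 5.8
tool_pos: [0.5594, -0.1388, 0.2477]
eef_rot: [-0.006, 1.0, -0.0, -0.002]
contact_force: [0.6, -0.4, -1.0]
opening: 0.132
finger_force: 35.0
```

Run:
```python
from h import *
go((.6495,-.1375,.248,.012))
```

```text
d [-0.0901  0.0003 -0.0006] rv [-0.001 -0.003 -0.001] len 0.09
```

Scaled: -0.09 m is -0.1125, -0.06 m is -0.075.

Request:
jog_arm(
  plan=[
    {"aperture":0, "pos":[-0.0375, 0.0004, 0]},
    {"aperture":0, "pos":[-0.075, 0.0004, 0]},
    {"aperture":0, "pos":[-0.1125, 0.0004, 0]},
    {"aperture":0, "pos":[-0.1125, 0.0004, 0]},
    {"aperture":0, "pos":[-0.1125, 0.0004, 0]},
    {"aperture":0, "pos":[-0.1125, 0.0004, 0]},
  ],
)

```text
clock: 6.4
tool_pos: [0.6492, -0.1373, 0.2484]
eef_rot: [-0.005, 1.0, -0.0, -0.001]
contact_force: [0.5, -0.4, -1.8]
opening: 0.127
finger_force: 35.0
```

Run:
```python
from h import *
go((.6495,-.1375,.213,.012),(.6495,-.1375,.195,.012))
a=r.snapshot("scene")[200:340,200:400,::-1];cv2.imwrite("pics/s2.png",cv2.resize(a,None,fx=4,fy=4,interpolation=2))
```

```text
d [-0.0004 -0.0002  0.0354] rv [-0.001 -0.002 -0.001] len 0.035
d [-0.0004 -0.0001  0.0534] rv [-0.001 -0.002 -0.001] len 0.053
```

View pics/s2.png

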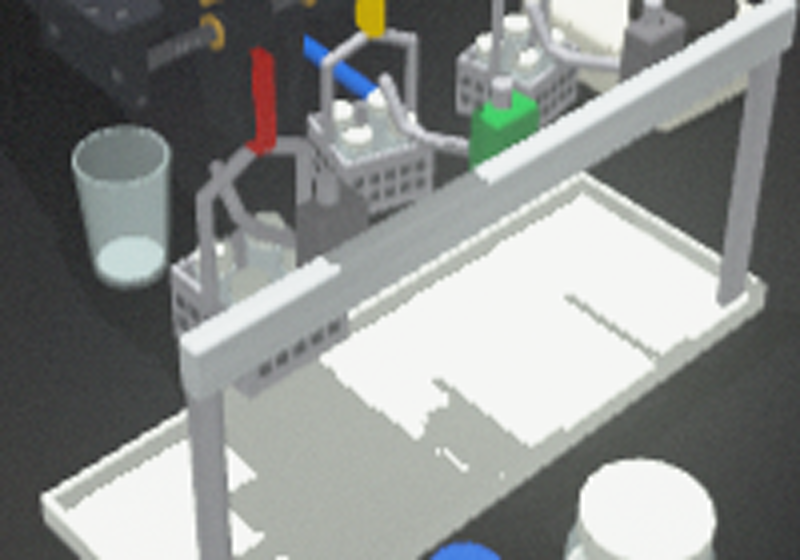

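Crop: the right hook's tip (215,165) is inside the red bail's window, below the peak. Lowering.

Scaled: 0.036 m is 0.045, 0.03 m is 0.0375.

Request:
jog_arm(
  plan=[
    {"aperture":0, "pos":[0, 0, 0.0125]},
    {"aperture":0, "pos":[0, 0, 0.025]},
    {"aperture":0, "pos":[0, 0, 0.0375]},
    {"aperture":0, "pos":[0, 0, 0.045]},
    {"aperture":0, "pos":[0, 0, 0.045]},
    {"aperture":0, "pos":[0, 0, 0.045]},
  ],
)

```text
clock: 7.05
tool_pos: [0.651, -0.1361, 0.2127]
eef_rot: [-0.006, 1.0, 0.0, -0.0]
contact_force: [-1.0, 0.5, -2.2]
opening: 0.131
finger_force: 35.0
```

Request:
jog_arm(
  plan=[
    {"aperture":0, "pos":[0, 0, 0.005]},
    {"aperture":0, "pos":[0, 0, 0.01]},
    {"aperture":0, "pos":[0, 0, 0.015]},
    {"aperture":0, "pos":[0, 0, 0.015]},
    {"aperture":0, "pos":[0, 0, 0.015]},
  ],
)

```text
clock: 7.55
tool_pos: [0.6509, -0.1365, 0.2012]
eef_rot: [-0.006, 1.0, -0.0, 0.0]
contact_force: [-0.9, -1.1, 2.1]
opening: 0.132
finger_force: 35.0
```

Scaled: 0.008 m is 0.01, 0.004 m is 0.005.

Request:
jog_arm(
  plan=[
    {"aperture":0, "pos":[0, 0, 0.005]},
    {"aperture":0, "pos":[0, 0, 0.01]},
    {"aperture":0, "pos":[0, 0, 0.01]},
    {"aperture":0, "pos":[0, 0, 0.01]},
    {"aperture":0, "pos":[0, 0, 0.01]},
    {"aperture":0, "pos":[0, 0, 0.01]},
    {"aperture":0, "pos":[0, 0, 0.01]},
  ],
)

```text
clock: 8.25
tool_pos: [0.651, -0.1364, 0.1933]
eef_rot: [-0.006, 1.0, -0.0, 0.0]
contact_force: [-3.3, -0.4, 5.6]
opening: 0.133
finger_force: 35.0
```

Run:
```python
from h import *
a=r.snapshot("scene")[200:340,200:400,::-1];cv2.imwrite("pics/s3.png",cv2.resize(a,None,fx=4,fy=4,interpolation=2))
```

```text
(no output)
```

View pics/s3.png

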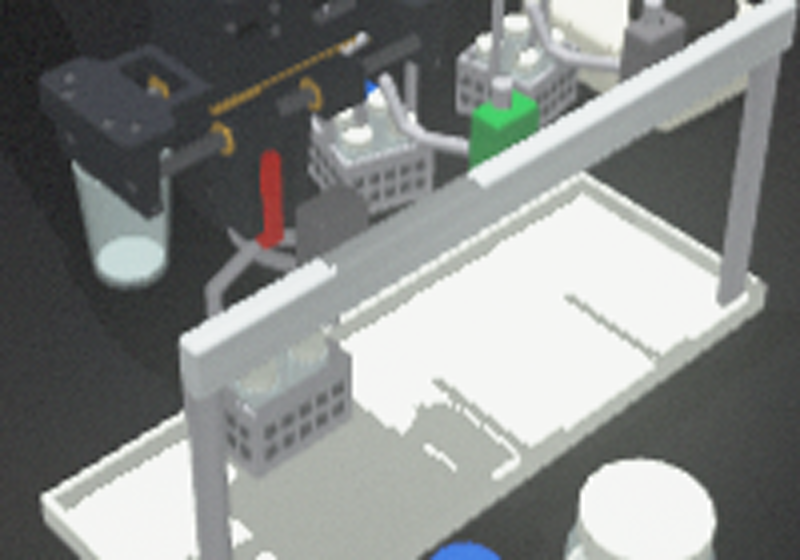

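Crop: red bail sits on the hook, whose tip dipped markedly (now ~(235,240)), basket upright. Relax the tug and release.

Scaled: -0.011 m is -0.0138, -0.008 m is -0.01.

Request:
jog_arm(
  plan=[
    {"aperture":0, "pos":[0, 0, -0.005]},
    {"aperture":0, "pos":[0, 0, -0.01]},
    {"aperture":0, "pos":[0, 0, -0.0138]},
    {"aperture":0, "pos":[0, 0, -0.0138]},
    {"aperture":0, "pos":[0, 0, -0.0138]},
    {"aperture":0.5, "pos":[0, 0, -0.0138]},
    {"aperture":0.5, "pos":[0, 0, -0.0138]},
    {"aperture":0.5, "pos":[0, 0, -0.0138]},
    {"aperture":0.5, "pos":[0, 0, -0.0138]},
    {"aperture":0.5, "pos":[0, 0, -0.0138]},
  ],
)

```text
clock: 9.3
tool_pos: [0.6509, -0.1359, 0.2038]
eef_rot: [-0.006, 1.0, 0.0, 0.0]
contact_force: [0.0, 0.1, -0.3]
opening: 0.495
finger_force: 0.0
```

Request:
jog_arm(
  plan=[
    {"aperture":0.5},
    {"aperture":0.5, "pos":[0, 0, -0.025]},
    {"aperture":0.5, "pos":[0, 0, -0.05]},
    {"aperture":0.5, "pos":[0, 0, -0.0875]},
    {"aperture":0.5, "pos":[0, 0, -0.1]},
    {"aperture":1, "pos":[0.0625, 0, -0.1]},
    {"aperture":1, "pos":[0.1125, 0, -0.1]},
    {"aperture":1, "pos":[0.1125, 0, -0.1]},
  ],
)

```text
clock: 10.1
tool_pos: [0.5533, -0.138, 0.2824]
eef_rot: [-0.006, 1.0, -0.001, -0.005]
contact_force: [0.1, -0.6, -0.2]
opening: 0.747
finger_force: 0.0
```

Run:
```python
from h import *
T=r.snapshot("top");S=r.snapshot("scene")
a,sa=blob(S,'red',(200,180,300,300));print('red scene',a,sa[4])
for c,bt,bs in(('blue',(160,195,210,243),(310,165,345,195)),('yellow',(225,195,275,245),(270,180,320,212))):
  try:
    a,sa=blob(T,c,bt);b,sb=blob(S,c,bs);print(c,a.round(1),sa,b.round(1),sb[4],*tri(a,b))
  except Exception as e:print(c,e)
go((.55,.08,.285,.1),(.48,.2235,.285,.226))
cv2.imwrite("pics/s4.png",S[:,:,::-1])
```

```text
red scene [263.1796875  242.41015625] 256
blue [185.1 217.8] [181 212  10  12  84] [331.3 179.7] 147 [0.4804 0.2234 0.1491] [1.  0.8]
yellow [247.6 219.2] [244 214   8  11  60] [292.  197.6] 140 [0.4796 0.085  0.149 ] [0.8 0.7]
d [ 0.0077  0.2176 -0.0013] rv [-0.    -0.    -0.088] len 0.218
d [ 0.076   0.362  -0.0013] rv [-0.    -0.    -0.214] len 0.37
```

View pics/s4.png

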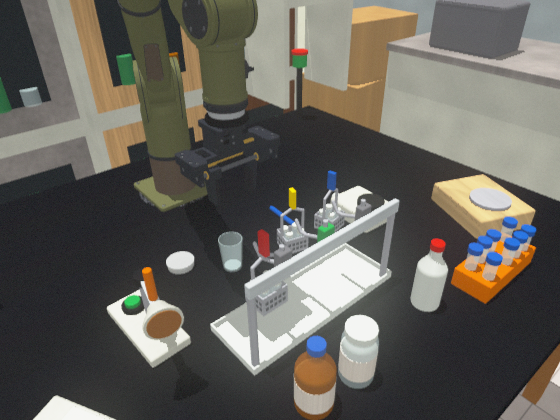

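Scene: red hangs freely at (268,290), blue/yellow unmoved. Now blue.

Scaled: 0.362 m is 0.4525, 0.31 m is 0.3875, -0.214 rad is -0.2725.

Request:
jog_arm(
  plan=[
    {"aperture":1, "pos":[0.0096, 0.0625, 0], "rotvec":[0, 0, -0.0255]},
    {"aperture":1, "pos":[0.0096, 0.125, 0], "rotvec":[0, 0, -0.0637]},
    {"aperture":1, "pos":[0.0096, 0.1875, 0], "rotvec":[0, 0, -0.1146]},
    {"aperture":1, "pos":[0.0125, 0.272, 0], "rotvec":[0, 0, -0.1528]},
    {"aperture":1, "pos":[0.0375, 0.325, 0], "rotvec":[0, 0, -0.2165]},
    {"aperture":1, "pos":[0.0625, 0.3875, 0], "rotvec":[0, 0, -0.2725]},
    {"aperture":1, "pos":[0.095, 0.4525, 0], "rotvec":[0, 0, -0.2725]},
    {"aperture":1, "pos":[0.095, 0.4525, 0], "rotvec":[0, 0, -0.2725]},
    {"aperture":1, "pos":[0.095, 0.4525, 0.0375], "rotvec":[0, 0, -0.2725]},
    {"aperture":1, "pos":[0.095, 0.4525, 0.075], "rotvec":[0, 0, -0.2725]},
  ],
)

```text
clock: 11.2
tool_pos: [0.482, 0.2273, 0.2238]
eef_rot: [-0.114, 0.993, 0.002, 0.002]
contact_force: [-0.0, -0.6, -0.2]
opening: 1.003
finger_force: 0.0
```

Request:
jog_arm(
  plan=[
    {"aperture":1},
    {"aperture":1},
    {"aperture":1},
  ],
)

```text
clock: 11.5
tool_pos: [0.4819, 0.2247, 0.2251]
eef_rot: [-0.113, 0.994, 0.001, 0.001]
contact_force: [-0.1, -0.5, -0.3]
opening: 1.002
finger_force: 0.0
```

Run:
```python
from h import *
go((.4802,.223,.134,.226))
S=r.snapshot("scene");b,sb=blob(S,'blue',(310,165,345,195));print(b,sb[4])
```

```text
d [ 0.0023 -0.0014  0.0911] rv [ 0.001  0.003 -0.   ] len 0.091
[331.17361111 179.77777778] 144
```

Scaled: 0.091 m is 0.1138, 0.07 m is 0.0875.

Request:
jog_arm(
  plan=[
    {"aperture":1, "pos":[0.0025, -0.0018, 0.05]},
    {"aperture":1, "pos":[0.0025, -0.0018, 0.0875]},
    {"aperture":1, "pos":[0.0025, -0.0018, 0.1138]},
    {"aperture":0, "pos":[0.0025, -0.0018, 0.1138]},
    {"aperture":0, "pos":[0.0025, -0.0018, 0.1138]},
    {"aperture":0, "pos":[0.0025, -0.0018, 0.1138]},
    {"aperture":0, "pos":[0.0025, -0.0018, 0.1138]},
    {"aperture":0, "pos":[0.0025, -0.0018, 0.1138]},
    {"aperture":0, "pos":[0.0025, -0.0018, 0.1138]},
    {"aperture":0, "pos":[0.0025, -0.0018, 0.1138]},
  ],
  clamp_n=35,
)

```text
clock: 12.55
tool_pos: [0.479, 0.222, 0.1332]
eef_rot: [-0.113, 0.994, 0.0, 0.0]
contact_force: [-0.2, 0.6, 0.6]
opening: 0.391
finger_force: 0.0
```

Request:
jog_arm(
  plan=[
    {"aperture":0},
    {"aperture":0},
    {"aperture":0},
    {"aperture":0},
    {"aperture":0},
  ],
)

```text
clock: 13.05
tool_pos: [0.4788, 0.222, 0.1328]
eef_rot: [-0.113, 0.994, 0.0, -0.0]
contact_force: [0.1, -0.5, -0.8]
opening: 0.135
finger_force: 34.9
```

Scaled: -0.115 m is -0.1438, -0.09 m is -0.1125.

Request:
jog_arm(
  plan=[
    {"aperture":0, "pos":[0, 0, -0.0375]},
    {"aperture":0, "pos":[0, 0, -0.075]},
    {"aperture":0, "pos":[0, 0, -0.1125]},
    {"aperture":0, "pos":[0, 0, -0.1438]},
    {"aperture":0, "pos":[0, 0, -0.1438]},
    {"aperture":0, "pos":[0, 0, -0.1438]},
    {"aperture":0, "pos":[0, 0, -0.1438]},
  ],
)

```text
clock: 13.75
tool_pos: [0.478, 0.2213, 0.2466]
eef_rot: [-0.113, 0.994, -0.001, -0.001]
contact_force: [0.2, -0.5, -1.8]
opening: 0.136
finger_force: 34.9
```

Run:
```python
from h import *
go((.55,.083,.248,.012),(.6475,.083,.248,.012))
```

```text
d [-0.0391 -0.1509 -0.0014] rv [-0.001 -0.003  0.214] len 0.156
d [-0.1341 -0.1728 -0.0016] rv [-0.001 -0.003  0.214] len 0.219
```

Run:
```python
from h import *
go((.558,.2213,.248,.15),(.558,.083,.248,.012))
```

```text
d [-0.078  -0.0179 -0.0016] rv [-0.001 -0.003  0.076] len 0.08
d [-0.0469 -0.1527 -0.0014] rv [-0.001 -0.003  0.214] len 0.16
```

Scaled: -0.1527 m is -0.1909, -0.14 m is -0.175, 0.214 rad is 0.2725.

Request:
jog_arm(
  plan=[
    {"aperture":0, "pos":[-0.05, -0.0113, -0.0013], "rotvec":[0, 0, 0.0509]},
    {"aperture":0, "pos":[-0.0975, -0.0224, -0.0019], "rotvec":[0, 0, 0.0968]},
    {"aperture":0, "pos":[-0.0975, -0.0224, -0.0019], "rotvec":[0, 0, 0.1528]},
    {"aperture":0, "pos":[-0.0825, -0.075, -0.0019], "rotvec":[0, 0, 0.2292]},
    {"aperture":0, "pos":[-0.07, -0.125, -0.0019], "rotvec":[0, 0, 0.2725]},
    {"aperture":0, "pos":[-0.0586, -0.175, -0.0019], "rotvec":[0, 0, 0.2725]},
    {"aperture":0, "pos":[-0.0586, -0.1909, -0.0019], "rotvec":[0, 0, 0.2725]},
    {"aperture":0, "pos":[-0.0586, -0.1909, -0.0019], "rotvec":[0, 0, 0.2725]},
    {"aperture":0, "pos":[-0.0586, -0.1909, -0.0019], "rotvec":[0, 0, 0.2725]},
  ],
)

```text
clock: 14.65
tool_pos: [0.5584, 0.0854, 0.2487]
eef_rot: [-0.007, 1.0, 0.001, -0.001]
contact_force: [-0.2, 0.7, -1.8]
opening: 0.134
finger_force: 35.0
```

Run:
```python
from h import *
go((.6475,.083,.248,.012))
```

```text
d [-0.089  -0.0036  0.0006] rv [ 0.002 -0.001  0.002] len 0.089
```

Scaled: -0.089 m is -0.1113, -0.06 m is -0.075.

Request:
jog_arm(
  plan=[
    {"aperture":0, "pos":[-0.0375, -0.0013, 0]},
    {"aperture":0, "pos":[-0.075, -0.0025, 0]},
    {"aperture":0, "pos":[-0.1113, -0.0025, 0]},
    {"aperture":0, "pos":[-0.1113, -0.0025, 0]},
    {"aperture":0, "pos":[-0.1113, -0.0025, 0]},
    {"aperture":0, "pos":[-0.1113, -0.0025, 0]},
  ],
)

```text
clock: 15.25
tool_pos: [0.6465, 0.0847, 0.249]
eef_rot: [-0.008, 1.0, 0.0, -0.001]
contact_force: [-1.4, 0.4, -2.2]
opening: 0.133
finger_force: 35.0
```

Run:
```python
from h import *
go((.6485,.083,.2085,.012))
a=r.snapshot("scene")[150:290,270:470,::-1];cv2.imwrite("pics/s5.png",cv2.resize(a,None,fx=4,fy=4,interpolation=2))
```

```text
d [-0.002  -0.0017  0.0405] rv [ 0.001 -0.002  0.003] len 0.041
```

View pics/s5.png

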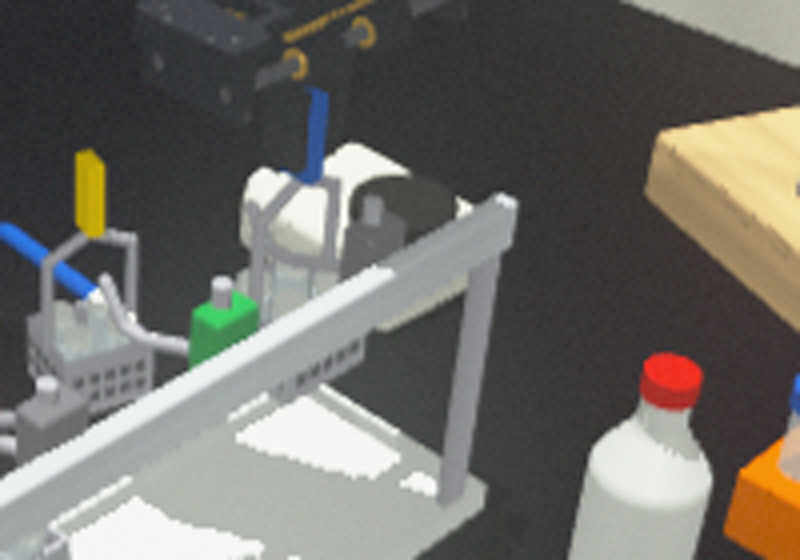

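Crop: left hook passes through blue's window (curve from (262,210) to (330,262)), bail above. Lowering.

Scaled: 0.036 m is 0.045, 0.03 m is 0.0375.

Request:
jog_arm(
  plan=[
    {"aperture":0, "pos":[-0.0025, -0.0019, 0.0125]},
    {"aperture":0, "pos":[-0.0025, -0.0019, 0.025]},
    {"aperture":0, "pos":[-0.0025, -0.0019, 0.0375]},
    {"aperture":0, "pos":[-0.0025, -0.0019, 0.045]},
    {"aperture":0, "pos":[-0.0025, -0.0019, 0.045]},
    {"aperture":0, "pos":[-0.0025, -0.0019, 0.045]},
  ],
)

```text
clock: 15.9
tool_pos: [0.6499, 0.0814, 0.2133]
eef_rot: [-0.006, 1.0, 0.0, -0.0]
contact_force: [0.1, -0.4, -1.7]
opening: 0.131
finger_force: 35.0
```

Request:
jog_arm(
  plan=[
    {"aperture":0, "pos":[0, 0, 0.005]},
    {"aperture":0, "pos":[0, 0, 0.01]},
    {"aperture":0, "pos":[0, 0, 0.015]},
    {"aperture":0, "pos":[0, 0, 0.015]},
    {"aperture":0, "pos":[0, 0, 0.015]},
  ],
)

```text
clock: 16.4
tool_pos: [0.6499, 0.0817, 0.2017]
eef_rot: [-0.006, 1.0, 0.0, 0.0]
contact_force: [-1.1, 1.0, 1.4]
opening: 0.133
finger_force: 35.0
```

Scaled: 0.009 m is 0.0113, 0.004 m is 0.005.

Request:
jog_arm(
  plan=[
    {"aperture":0, "pos":[0, 0, 0.005]},
    {"aperture":0, "pos":[0, 0, 0.0113]},
    {"aperture":0, "pos":[0, 0, 0.0113]},
    {"aperture":0, "pos":[0, 0, 0.0113]},
    {"aperture":0, "pos":[0, 0, 0.0113]},
    {"aperture":0, "pos":[0, 0, 0.0113]},
    {"aperture":0, "pos":[0, 0, 0.0113]},
  ],
)

```text
clock: 17.1
tool_pos: [0.6499, 0.0818, 0.1929]
eef_rot: [-0.006, 1.0, 0.0, 0.0]
contact_force: [-1.6, 1.0, 6.2]
opening: 0.133
finger_force: 35.0
```

Scaled: -0.0115 m is -0.0144, -0.008 m is -0.01.

Request:
jog_arm(
  plan=[
    {"aperture":0, "pos":[0, 0, -0.005]},
    {"aperture":0, "pos":[0, 0, -0.01]},
    {"aperture":0, "pos":[0, 0, -0.0144]},
    {"aperture":0, "pos":[0, 0, -0.0144]},
    {"aperture":0, "pos":[0, 0, -0.0144]},
    {"aperture":0.5, "pos":[0, 0, -0.0144]},
    {"aperture":0.5, "pos":[0, 0, -0.0144]},
    {"aperture":0.5, "pos":[0, 0, -0.0144]},
    {"aperture":0.5, "pos":[0, 0, -0.0144]},
    {"aperture":0.5, "pos":[0, 0, -0.0144]},
  ],
)

```text
clock: 18.1
tool_pos: [0.6499, 0.081, 0.2038]
eef_rot: [-0.006, 1.0, -0.0, -0.0]
contact_force: [0.5, 1.0, 0.4]
opening: 0.497
finger_force: 0.0
```

Request:
jog_arm(
  plan=[
    {"aperture":0.5},
    {"aperture":0.5, "pos":[0, 0, -0.025]},
    {"aperture":0.5, "pos":[0, 0, -0.05]},
    {"aperture":0.5, "pos":[0, 0, -0.0875]},
    {"aperture":0.5, "pos":[0, 0, -0.1]},
    {"aperture":1, "pos":[0.0625, 0, -0.1]},
    {"aperture":1, "pos":[0.1125, 0, -0.1]},
    {"aperture":1, "pos":[0.1125, 0, -0.1]},
  ],
)

```text
clock: 18.9
tool_pos: [0.5524, 0.0796, 0.2826]
eef_rot: [-0.008, 1.0, -0.001, -0.005]
contact_force: [0.0, -0.7, -0.3]
opening: 0.746
finger_force: 0.0
```

Run:
```python
from h import *
T=r.snapshot("top");S=r.snapshot("scene")
for c,bs in(('red',(200,180,300,300)),('blue',(320,165,375,235)),('yellow',(270,180,320,225))):
  b,sb=blob(S,c,bs);print(c,b.round(1),sb)
try:print(blob(T,'yellow',(225,195,275,245)))
except Exception as e:print(e)
go((.4785,.0845,.26,-.255),(.4785,.0845,.134,-.255))
b=np.hstack([S[180:320,220:380],T[120:260,170:330]])[:,:,::-1];cv2.imwrite("pics/s6.png",cv2.resize(b,None,fx=2.5,fy=2.5,interpolation=2))
```

```text
red [263.2 242.1] [258 229  11  28 260]
blue [344.4 201. ] [340 190  10  24 188]
yellow [292.  197.9] [289 187   7  22 139]
attempt to get argmax of an empty sequence
d [0.0807 0.0055 0.0238] rv [-0.    -0.     0.268] len 0.084
d [0.0807 0.0056 0.1498] rv [-0.    -0.     0.268] len 0.17
```

View pics/s6.png

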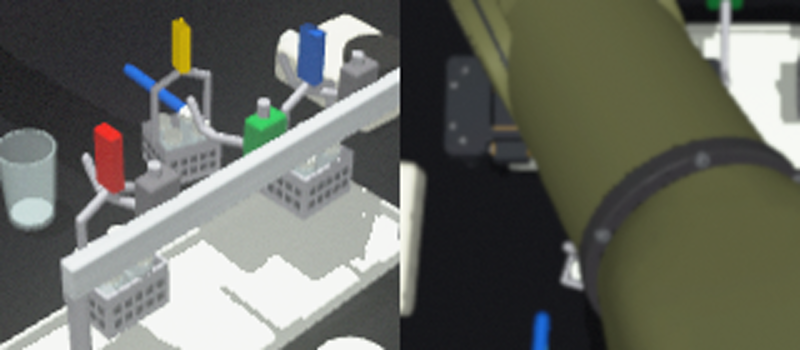

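Crop: red and blue hang, yellow still where it was (292,198).

Scaled: 0.0807 m is 0.1009, 0.06 m is 0.075, 0.268 rad is 0.3412.

Request:
jog_arm(
  plan=[
    {"aperture":1, "pos":[0.05, 0.0069, 0], "rotvec":[0, 0, 0.1273]},
    {"aperture":1, "pos":[0.1009, 0.0069, 0.0125], "rotvec":[0, 0, 0.2546]},
    {"aperture":1, "pos":[0.1009, 0.0069, 0.03], "rotvec":[0, 0, 0.3412]},
    {"aperture":1, "pos":[0.1009, 0.0069, 0.0563], "rotvec":[0, 0, 0.3412]},
    {"aperture":1, "pos":[0.1009, 0.0069, 0.075], "rotvec":[0, 0, 0.3412]},
    {"aperture":1, "pos":[0.1009, 0.0069, 0.075], "rotvec":[0, 0, 0.3412]},
    {"aperture":1, "pos":[0.1009, 0.0069, 0.075], "rotvec":[0, 0, 0.3412]},
    {"aperture":1, "pos":[0.1009, 0.0069, 0.075], "rotvec":[0, 0, 0.3412]},
  ],
  clamp_n=35,
)

```text
clock: 19.8
tool_pos: [0.4804, 0.085, 0.2245]
eef_rot: [0.128, 0.992, 0.001, 0.001]
contact_force: [1.2, 0.4, -0.3]
opening: 1.001
finger_force: 0.0
```

Run:
```python
from h import *
go((.479,.0845,.134,-.255))
S=r.snapshot("scene");b,sb=blob(S,'yellow',(270,180,320,225));print(b,sb[4])
```

```text
d [ 0.0013 -0.001   0.0905] rv [ 0.001  0.002 -0.001] len 0.091
[292.0070922  197.85106383] 141
```

Scaled: 0.0905 m is 0.1131, 0.07 m is 0.0875.

Request:
jog_arm(
  plan=[
    {"aperture":1, "pos":[0.0013, -0.0006, 0.05]},
    {"aperture":1, "pos":[0.0013, -0.0006, 0.0875]},
    {"aperture":1, "pos":[0.0013, -0.0006, 0.1131]},
    {"aperture":0, "pos":[0.0013, -0.0006, 0.1131]},
    {"aperture":0, "pos":[0.0013, -0.0006, 0.1131]},
    {"aperture":0, "pos":[0.0013, -0.0006, 0.1131]},
    {"aperture":0, "pos":[0.0013, -0.0006, 0.1131]},
    {"aperture":0, "pos":[0.0013, -0.0006, 0.1131]},
    {"aperture":0, "pos":[0.0013, -0.0006, 0.1131]},
    {"aperture":0, "pos":[0.0013, -0.0006, 0.1131]},
  ],
  clamp_n=35,
)

```text
clock: 20.85
tool_pos: [0.4781, 0.0845, 0.1337]
eef_rot: [0.128, 0.992, 0.0, 0.0]
contact_force: [-0.1, 0.6, 0.4]
opening: 0.389
finger_force: 0.0
```

Request:
jog_arm(
  plan=[
    {"aperture":0},
    {"aperture":0},
    {"aperture":0},
    {"aperture":0},
    {"aperture":0},
  ],
)

```text
clock: 21.35
tool_pos: [0.478, 0.0845, 0.1334]
eef_rot: [0.128, 0.992, -0.0, -0.0]
contact_force: [0.6, -0.3, -0.8]
opening: 0.137
finger_force: 35.0
```

Request:
jog_arm(
  plan=[
    {"aperture":0, "pos":[0, 0, -0.0375]},
    {"aperture":0, "pos":[0, 0, -0.075]},
    {"aperture":0, "pos":[0, 0, -0.1125]},
    {"aperture":0, "pos":[0, 0, -0.1438]},
    {"aperture":0, "pos":[0, 0, -0.1438]},
    {"aperture":0, "pos":[0, 0, -0.1438]},
    {"aperture":0, "pos":[0, 0, -0.1438]},
  ],
)

```text
clock: 22.05
tool_pos: [0.477, 0.0841, 0.2472]
eef_rot: [0.128, 0.992, -0.001, -0.001]
contact_force: [0.7, -0.1, -0.9]
opening: 0.132
finger_force: 35.0
```

Run:
```python
from h import *
go((.558,-.0275,.248,.012),(.649,-.0275,.248,.012))
```

```text
d [-0.1066 -0.0875 -0.0009] rv [-0.001 -0.003 -0.268] len 0.138
d [-0.1946 -0.0645 -0.0012] rv [-0.001 -0.003 -0.268] len 0.205
```

Scaled: -0.1066 m is -0.1333, -0.09 m is -0.1125, -0.268 rad is -0.3412.

Request:
jog_arm(
  plan=[
    {"aperture":0, "pos":[-0.0375, -0.0313, -0.0013], "rotvec":[0, 0, -0.0891]},
    {"aperture":0, "pos":[-0.075, -0.0625, -0.0013], "rotvec":[0, 0, -0.1783]},
    {"aperture":0, "pos":[-0.1125, -0.0938, -0.0013], "rotvec":[0, 0, -0.2674]},
    {"aperture":0, "pos":[-0.1333, -0.1094, -0.0013], "rotvec":[0, 0, -0.3412]},
    {"aperture":0, "pos":[-0.1333, -0.1094, -0.0013], "rotvec":[0, 0, -0.3412]},
    {"aperture":0, "pos":[-0.1333, -0.1094, -0.0013], "rotvec":[0, 0, -0.3412]},
    {"aperture":0, "pos":[-0.1333, -0.1094, -0.0013], "rotvec":[0, 0, -0.3412]},
  ],
)

```text
clock: 22.75
tool_pos: [0.5578, -0.0255, 0.2486]
eef_rot: [-0.007, 1.0, 0.0, -0.001]
contact_force: [-0.4, -0.0, -1.1]
opening: 0.132
finger_force: 35.0
```

Run:
```python
from h import *
go((.649,-.0275,.248,.012))
```

```text
d [-0.0912 -0.0032  0.0004] rv [ 0.001 -0.002  0.002] len 0.091
```

Scaled: -0.0912 m is -0.114, -0.06 m is -0.075.

Request:
jog_arm(
  plan=[
    {"aperture":0, "pos":[-0.0375, -0.0013, 0]},
    {"aperture":0, "pos":[-0.075, -0.0025, 0]},
    {"aperture":0, "pos":[-0.114, -0.0025, 0]},
    {"aperture":0, "pos":[-0.114, -0.0025, 0]},
    {"aperture":0, "pos":[-0.114, -0.0025, 0]},
    {"aperture":0, "pos":[-0.114, -0.0025, 0]},
  ],
)

```text
clock: 23.35
tool_pos: [0.6487, -0.0271, 0.2492]
eef_rot: [-0.007, 1.0, -0.0, -0.001]
contact_force: [-0.5, -0.5, -0.0]
opening: 0.136
finger_force: 35.0
```

Run:
```python
from h import *
go((.6495,-.0275,.2085,.012))
S=r.snapshot("scene")
for c,bs in(('red',(200,180,290,300)),('blue',(320,165,375,235))):print(blob(S,c,bs))
a=S[170:310,220:420,::-1];cv2.imwrite("pics/s7.png",cv2.resize(a,None,fx=4,fy=4,interpolation=2))
```

```text
d [-0.0009 -0.0004  0.0406] rv [ 0.    -0.002  0.002] len 0.041
(array([263.20155039, 242.22868217]), array([258, 229,  11,  28, 258], dtype=int32))
(array([344.54166667, 196.76666667]), array([340, 189,  10,  18, 120], dtype=int32))
```

View pics/s7.png

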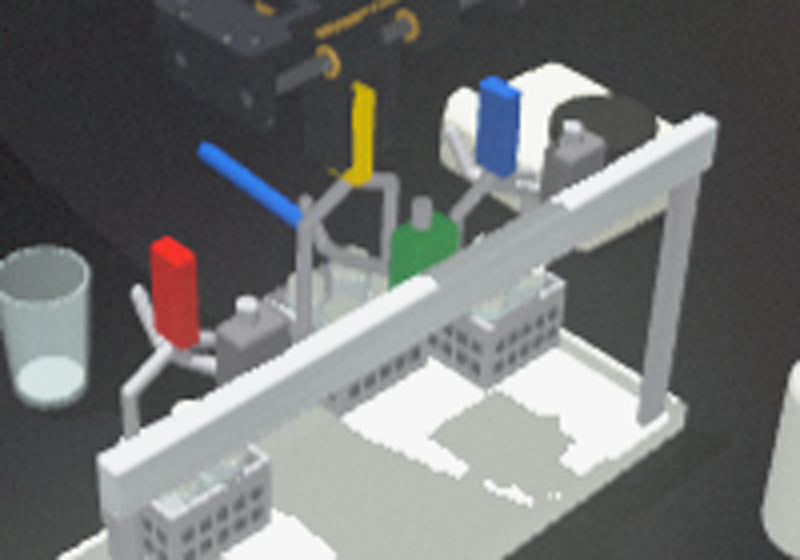

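Crop: middle hook's tip (305,205) passes through yellow's window; red and blue hang still.

Careful with the scale: shifts go in shares of 0.8 m and turns go in shares of 45 degrees. That gives: 0.036 m is 0.045, 0.03 m is 0.0375.

Request:
jog_arm(
  plan=[
    {"aperture":0, "pos":[-0.0011, 0, 0.0125]},
    {"aperture":0, "pos":[-0.0011, 0, 0.025]},
    {"aperture":0, "pos":[-0.0011, 0, 0.0375]},
    {"aperture":0, "pos":[-0.0011, 0, 0.045]},
    {"aperture":0, "pos":[-0.0011, 0, 0.045]},
    {"aperture":0, "pos":[-0.0011, 0, 0.045]},
  ],
)

```text
clock: 24.0
tool_pos: [0.6511, -0.0279, 0.2132]
eef_rot: [-0.006, 1.0, 0.0, -0.0]
contact_force: [0.5, -0.9, -1.8]
opening: 0.134
finger_force: 35.0
```

Request:
jog_arm(
  plan=[
    {"aperture":0, "pos":[0, 0, 0.005]},
    {"aperture":0, "pos":[0, 0, 0.01]},
    {"aperture":0, "pos":[0, 0, 0.015]},
    {"aperture":0, "pos":[0, 0, 0.015]},
    {"aperture":0, "pos":[0, 0, 0.015]},
  ],
)

```text
clock: 24.5
tool_pos: [0.6513, -0.0278, 0.2018]
eef_rot: [-0.006, 1.0, 0.0, 0.0]
contact_force: [-0.5, 0.4, 2.7]
opening: 0.134
finger_force: 35.0
```

Scaled: 0.009 m is 0.0113, 0.004 m is 0.005.

Request:
jog_arm(
  plan=[
    {"aperture":0, "pos":[0, 0, 0.005]},
    {"aperture":0, "pos":[0, 0, 0.0113]},
    {"aperture":0, "pos":[0, 0, 0.0113]},
    {"aperture":0, "pos":[0, 0, 0.0113]},
    {"aperture":0, "pos":[0, 0, 0.0113]},
    {"aperture":0, "pos":[0, 0, 0.0113]},
    {"aperture":0, "pos":[0, 0, 0.0113]},
  ],
)

```text
clock: 25.2
tool_pos: [0.6513, -0.0278, 0.1929]
eef_rot: [-0.006, 1.0, 0.0, 0.0]
contact_force: [-1.7, 0.8, 7.2]
opening: 0.134
finger_force: 35.0
```

Scaled: -0.0115 m is -0.0144, -0.008 m is -0.01.

Request:
jog_arm(
  plan=[
    {"aperture":0, "pos":[0, 0, -0.005]},
    {"aperture":0, "pos":[0, 0, -0.01]},
    {"aperture":0, "pos":[0, 0, -0.0144]},
    {"aperture":0, "pos":[0, 0, -0.0144]},
    {"aperture":0, "pos":[0, 0, -0.0144]},
    {"aperture":0.5, "pos":[0, 0, -0.0144]},
    {"aperture":0.5, "pos":[0, 0, -0.0144]},
    {"aperture":0.5, "pos":[0, 0, -0.0144]},
    {"aperture":0.5, "pos":[0, 0, -0.0144]},
    {"aperture":0.5, "pos":[0, 0, -0.0144]},
  ],
)

```text
clock: 26.2
tool_pos: [0.651, -0.0281, 0.2038]
eef_rot: [-0.006, 1.0, -0.0, -0.0]
contact_force: [-0.5, -0.0, -0.0]
opening: 0.496
finger_force: 0.0
```

Request:
jog_arm(
  plan=[
    {"aperture":0.5},
    {"aperture":0.5, "pos":[0, 0, -0.025]},
    {"aperture":0.5, "pos":[0, 0, -0.05]},
    {"aperture":0.5, "pos":[0, 0, -0.0875]},
    {"aperture":0.5, "pos":[0, 0, -0.125]},
    {"aperture":0.5, "pos":[0.0625, 0, -0.1438]},
    {"aperture":0.5, "pos":[0.1125, 0, -0.1438]},
    {"aperture":0.5, "pos":[0.1125, 0, -0.1438]},
  ],
)

```text
clock: 27.0
tool_pos: [0.5539, -0.0296, 0.3185]
eef_rot: [-0.007, 1.0, -0.001, -0.004]
contact_force: [0.7, -0.6, -0.2]
opening: 0.5
finger_force: 0.0
```

Run:
```python
from h import *
T=r.snapshot("top");S=r.snapshot("scene")
for c,bs in(('red',(200,180,290,300)),('blue',(320,165,375,235)),('yellow',(270,180,330,245))):print(c,blob(S,c,bs))
a,_=blob(T,'orange',(435,140,470,175));b,_=blob(S,'orange',(130,255,165,310));print(a,b,tri(a,b))
cv2.imwrite("pics/s8.png",cv2.resize(S[160:370,100:400,::-1],None,fx=2.6,fy=2.6,interpolation=2))
for ps in(-.21,.8,1.36):go((.52,-.2,.318,ps),(.6045,-.348,.318,ps))
print(r.get_state()['q'])
```

```text
red (array([263.20229008, 242.19083969]), array([258, 229,  12,  28, 262], dtype=int32))
blue (array([344.24444444, 199.98333333]), array([340, 189,  10,  24, 180], dtype=int32))
yellow (array([307.03149606, 220.51181102]), array([302, 208,  11,  26, 254], dtype=int32))
[450.23214286 161.45535714] [150.0754717  285.08301887] (array([ 0.6059, -0.35  ,  0.2115]), array([0.6, 0.7]))
d [ 0.0428 -0.1701  0.0015] rv [-0.     0.001  0.222] len 0.175
d [-0.0399 -0.3192  0.0016] rv [-0.     0.001  0.222] len 0.322
d [ 0.0428 -0.1701  0.0015] rv [-0.001  0.    -0.788] len 0.175
d [-0.0399 -0.3192  0.0016] rv [-0.001  0.    -0.788] len 0.322
d [ 0.0428 -0.1701  0.0015] rv [-1.000e-03  0.000e+00 -1.348e+00] len 0.175
d [-0.0399 -0.3192  0.0016] rv [-1.000e-03  0.000e+00 -1.348e+00] len 0.322
[ 0.22297331  0.53147479 -0.41679046  1.64573363  0.24457886  1.01563662
  1.31081651]
```

View pics/s8.png

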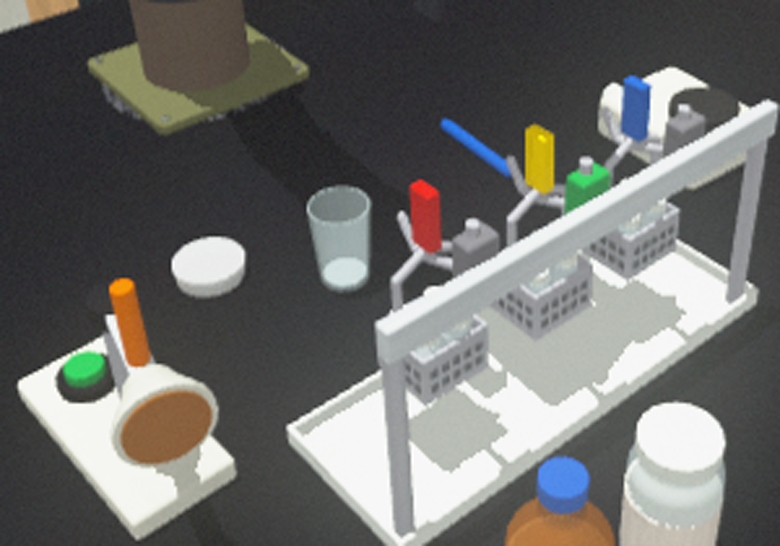

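All three baskets hang; grips at (425,215), (540,160), (635,108) in the crop; lamp unchanged. Now the lamp.

Run:
```python
from h import *
go((.605,-.3487,.318,-.6),(.605,-.3487,.212,-.6))
```

```text
d [-0.0404 -0.3199  0.0016] rv [-0.     0.001  0.612] len 0.322
d [-0.0403 -0.3198  0.1076] rv [-0.     0.001  0.612] len 0.34
```

Scaled: -0.3199 m is -0.3999, -0.0404 m is -0.0505, 0.612 rad is 0.7792.

Request:
jog_arm(
  plan=[
    {"aperture":0.5, "pos":[-0.0505, -0.3999, 0], "rotvec":[0, 0, 0.7792]},
    {"aperture":0.5, "pos":[-0.0505, -0.3999, 0], "rotvec":[0, 0, 0.7792]},
    {"aperture":0.5, "pos":[-0.0505, -0.3999, 0], "rotvec":[0, 0, 0.7792]},
    {"aperture":0.5, "pos":[-0.0505, -0.3999, 0], "rotvec":[0, 0, 0.7792]},
    {"aperture":0.5, "pos":[-0.0505, -0.3999, 0], "rotvec":[0, 0, 0.7792]},
    {"aperture":0.5, "pos":[-0.0505, -0.3999, 0], "rotvec":[0, 0, 0.7792]},
    {"aperture":0.5, "pos":[-0.0505, -0.3999, 0], "rotvec":[0, 0, 0.7792]},
    {"aperture":0.5, "pos":[-0.0505, -0.3999, 0], "rotvec":[0, 0, 0.7792]},
    {"aperture":0.5, "pos":[-0.0505, -0.3999, 0], "rotvec":[0, 0, 0.7792]},
    {"aperture":0.5, "pos":[-0.0505, -0.3999, 0], "rotvec":[0, 0, 0.7792]},
  ],
)

```text
clock: 28.1
tool_pos: [0.6066, -0.3464, 0.3188]
eef_rot: [0.294, 0.956, 0.001, 0.0]
contact_force: [0.0, -0.0, -0.0]
opening: 0.497
finger_force: 0.0
```

Run:
```python
from h import *
go((.605,-.3487,.212,-.6));print(r.get_state()['q'])
S=r.snapshot("scene");cv2.imwrite("pics/s9.png",S[:,:,::-1])
```

```text
d [ 0.     -0.003   0.1068] rv [ 0.002 -0.     0.003] len 0.107
[ 0.55717914  0.73324549 -0.22453635  1.19938268  0.15716795  1.22539468
  1.30921886]
```

Scaled: 0.106 m is 0.1325, 0.09 m is 0.1125.

Request:
jog_arm(
  plan=[
    {"aperture":0.5, "pos":[0, -0.0025, 0.0375]},
    {"aperture":0.5, "pos":[0, -0.0025, 0.075]},
    {"aperture":0.5, "pos":[0, -0.0025, 0.1125]},
    {"aperture":0.5, "pos":[0, -0.0025, 0.1325]},
    {"aperture":0.5, "pos":[0, -0.0025, 0.1325]},
  ],
)

```text
clock: 28.65
tool_pos: [0.6032, -0.3478, 0.2105]
eef_rot: [0.294, 0.956, 0.001, -0.003]
contact_force: [-0.0, 0.6, -0.0]
opening: 0.499
finger_force: 0.0
```

Request:
jog_arm(
  plan=[
    {"aperture":0},
    {"aperture":0},
    {"aperture":0},
    {"aperture":0},
    {"aperture":0},
    {"aperture":0},
    {"aperture":0},
  ],
  clamp_n=20,
)

```text
clock: 29.35
tool_pos: [0.6057, -0.3497, 0.2142]
eef_rot: [0.295, 0.955, 0.0, 0.002]
contact_force: [2.3, 2.3, 5.5]
opening: 0.174
finger_force: 20.0
```

Run:
```python
from h import *
s=r.get_state();p=np.array(s['tool_pos'])[:2];c=np.array([.5352,-.334]);print(np.linalg.norm(p-c),np.arctan2(*(p-c)[::-1]))
for i in range(1,11):
    a=-.21+1.426*i/10;go((*(c+.0705*np.array([np.cos(a),np.sin(a)])),p[1]*0+s['tool_pos'][2],-.6+.135*i))
```

```text
0.07221352423074677 -0.2197826153773192
d [ 0.0063  0.009  -0.    ] rv [ 0.002  0.003 -0.134] len 0.011
d [ 0.012   0.0173 -0.    ] rv [ 0.001  0.003 -0.269] len 0.021
d [ 0.0188  0.0247 -0.    ] rv [ 0.001  0.003 -0.404] len 0.031
d [ 0.0266  0.031  -0.    ] rv [ 0.001  0.003 -0.539] len 0.041
d [ 0.0352  0.0361 -0.    ] rv [ 0.001  0.003 -0.674] len 0.05
d [ 0.0445  0.04   -0.    ] rv [ 0.001  0.003 -0.809] len 0.06
d [ 0.0542  0.0426 -0.0001] rv [ 0.     0.003 -0.944] len 0.069
d [ 0.0642  0.0437 -0.0001] rv [ 0.     0.003 -1.079] len 0.078
d [ 0.0742  0.0434 -0.0001] rv [-0.     0.003 -1.214] len 0.086
d [ 0.0841  0.0416 -0.0002] rv [-0.     0.004 -1.349] len 0.094
```

Scaled: 0.0361 m is 0.0451, -0.004 m is -0.005, -0.674 rad is -0.8582.

Request:
jog_arm(
  plan=[
    {"aperture":0, "pos":[0, 0, -0.005]},
    {"aperture":0, "pos":[0.0075, 0.0113, -0.005], "rotvec":[0, 0, -0.1706]},
    {"aperture":0, "pos":[0.015, 0.0216, -0.005], "rotvec":[0, 0, -0.3425]},
    {"aperture":0, "pos":[0.0235, 0.0309, -0.005], "rotvec":[0, 0, -0.5144]},
    {"aperture":0, "pos":[0.0333, 0.0388, -0.005], "rotvec":[0, 0, -0.6863]},
    {"aperture":0, "pos":[0.044, 0.0451, -0.005], "rotvec":[0, 0, -0.8582]},
    {"aperture":0, "pos":[0.044, 0.0451, -0.005], "rotvec":[0, 0, -0.8582]},
    {"aperture":0, "pos":[0.044, 0.0451, -0.005], "rotvec":[0, 0, -0.8582]},
  ],
)

```text
clock: 30.15
tool_pos: [0.5962, -0.2987, 0.2146]
eef_rot: [-0.038, 0.999, 0.002, 0.0]
contact_force: [6.6, 2.1, -10.7]
opening: 0.176
finger_force: 20.0
```

Run:
```python
from h import *
s=r.get_state();p=np.array(s['tool_pos'])[:2];c=np.array([.5352,-.334]);print(np.linalg.norm(p-c),np.arctan2(*(p-c)[::-1]))
for i in range(6,12):
    a=-.21+1.426*i/10;go((*(c+.0705*np.array([np.cos(a),np.sin(a)])),s['tool_pos'][2],-.6+.135*min(i,10)))
```

```text
0.07048460695045784 0.5245446358413929
d [0.0041 0.0075 0.    ] rv [ 0.003  0.001 -0.133] len 0.009
d [0.0101 0.0155 0.    ] rv [ 0.003  0.001 -0.268] len 0.019
d [0.0172 0.0226 0.0001] rv [ 0.003  0.001 -0.403] len 0.028
d [0.0252 0.0287 0.0001] rv [ 0.003  0.001 -0.538] len 0.038
d [0.034  0.0335 0.0001] rv [ 0.003  0.001 -0.673] len 0.048
d [0.0434 0.0371 0.0001] rv [ 0.003  0.001 -0.673] len 0.057
```

Scaled: 0.034 m is 0.0425, 0.0335 m is 0.0419, -0.673 rad is -0.8569.

Request:
jog_arm(
  plan=[
    {"aperture":0, "pos":[0.0051, 0.0094, 0.0025], "rotvec":[0, 0, -0.1693]},
    {"aperture":0, "pos":[0.0126, 0.0194, 0.0025], "rotvec":[0, 0, -0.3412]},
    {"aperture":0, "pos":[0.0215, 0.0283, 0.0025], "rotvec":[0, 0, -0.5131]},
    {"aperture":0, "pos":[0.0315, 0.0359, 0.0025], "rotvec":[0, 0, -0.685]},
    {"aperture":0, "pos":[0.0425, 0.0419, 0.0025], "rotvec":[0, 0, -0.8569]},
    {"aperture":0, "pos":[0.0425, 0.0419, 0.0025], "rotvec":[0, 0, -0.8569]},
    {"aperture":0, "pos":[0.0425, 0.0419, 0.0025], "rotvec":[0, 0, -0.8569]},
    {"aperture":0, "pos":[0.0425, 0.0419, 0.0025], "rotvec":[0, 0, -0.8569]},
  ],
)

```text
clock: 30.95
tool_pos: [0.5589, -0.2686, 0.2145]
eef_rot: [-0.364, 0.931, 0.001, -0.0]
contact_force: [0.8, 5.1, -0.4]
opening: 0.176
finger_force: 20.0
```

Run:
```python
from h import *
s=r.get_state();p=np.array(s['tool_pos'])[:2];c=np.array([.5352,-.334]);print(np.linalg.norm(p-c),np.arctan2(*(p-c)[::-1]))
for a in (1.216,1.25):go((*(c+.0705*np.array([np.cos(a),np.sin(a)])),s['tool_pos'][2],.75))
print(s['q'])
```

```text
0.06957582828286588 1.2230199586152934
d [-0.001 -0.    -0.   ] rv [ 0.002 -0.    -0.004] len 0.001
d [0.0001 0.0021 0.    ] rv [ 0.002 -0.    -0.004] len 0.002
[ 0.68834575  0.76095423 -0.58067143  1.5926387   0.48671663  0.93840444
  2.25782423]
```

Angle 1.223 vs. 1.216 wanted. Release gently and check.

Scaled: -0.1 m is -0.125, -0.06 m is -0.075.

Request:
jog_arm(
  plan=[
    {"aperture":0.5},
    {"aperture":0.5},
    {"aperture":0.5},
    {"aperture":0.5},
    {"aperture":0.5},
    {"aperture":0.5, "pos":[0, 0, -0.0375]},
    {"aperture":0.5, "pos":[0, 0, -0.075]},
    {"aperture":0.5, "pos":[0, 0, -0.125]},
    {"aperture":0.5, "pos":[0, 0, -0.125]},
  ],
)

```text
clock: 31.85
tool_pos: [0.5623, -0.2699, 0.3205]
eef_rot: [-0.365, 0.931, -0.003, 0.004]
contact_force: [0.6, 0.3, 0.2]
opening: 0.5
finger_force: 0.0
```

Request:
jog_arm(
  plan=[
    {"aperture":0.3, "pos":[0.0625, 0.025, -0.125]},
    {"aperture":0.1, "pos":[0.125, 0.05, -0.125], "rotvec":[0, 0, 0.191]},
    {"aperture":0, "pos":[0.1625, 0.0625, -0.125], "rotvec":[0, 0, 0.382]},
    {"aperture":0, "pos":[0.1625, 0.0625, -0.125], "rotvec":[0, 0, 0.573]},
    {"aperture":0, "pos":[0.1625, 0.0625, -0.125], "rotvec":[0, 0, 0.7639]},
    {"aperture":0, "pos":[0.1625, 0.0625, -0.125], "rotvec":[0, 0, 0.9549]},
    {"aperture":0, "pos":[0.1625, 0.0625, -0.125], "rotvec":[0, 0, 0.9549]},
    {"aperture":0, "pos":[0.1625, 0.0625, -0.125], "rotvec":[0, 0, 0.9549]},
  ],
)

```text
clock: 32.65
tool_pos: [0.4298, -0.3211, 0.4145]
eef_rot: [-0.001, 1.0, 0.0, -0.0]
contact_force: [0.1, -0.2, -0.5]
opening: 0.01
finger_force: 0.0
```

Run:
```python
from h import *
T=r.snapshot("top");S=r.snapshot("scene")
for c,bs in(('red',(200,180,290,300)),('blue',(320,165,375,235)),('yellow',(270,180,330,245))):print(c,blob(S,c,bs)[0])
b=np.hstack([S[200:390,80:240],T[90:280,330:490]])[:,:,::-1];cv2.imwrite("pics/s10.png",cv2.resize(b,None,fx=2.5,fy=2.5,interpolation=2))
go((.4365,-.3395,.08,0))
```

```text
red [263.1969112  242.19305019]
blue [344.2625 199.3375]
yellow [307.02702703 220.28957529]
d [-0.0067 -0.0186  0.3345] rv [ 0.001 -0.     0.   ] len 0.335
```

View pics/s10.png

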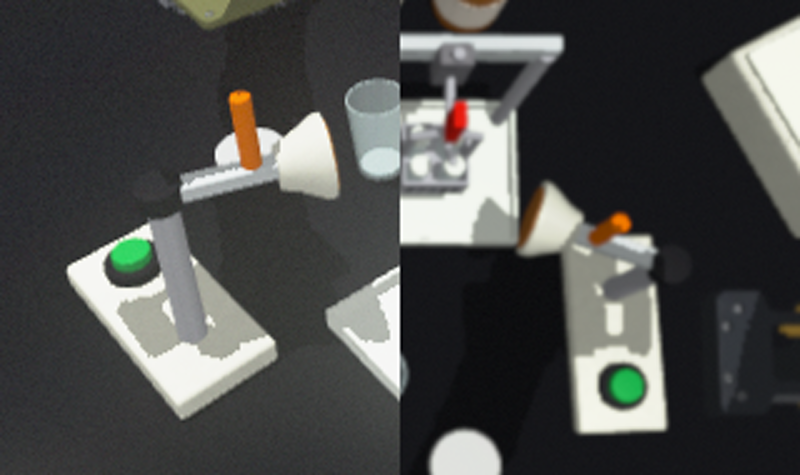

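Crop: lamp head now points toward the stand's middle; grip top at scene (176,238)/top (418.8,178.8), switch clear.

Run:
```python
from h import *
g,e=tri((418.8,178.8),(176,237.5));w=tri((420.8,244.2),(132.4,300.2));c=np.array([.5352,-.334]);print(g,e,w)
d=g[:2]-c;a=np.arctan2(d[1],d[0]);m=np.array([.6487,-.0275])-c;print(np.hypot(*d),a,'lateral',-np.sin(a)*m[0]+np.cos(a)*m[1])
go((.4365,-.3400,.08,0))
```

```text
[ 0.5593 -0.2691  0.2457] [0.3 0.4] (array([ 0.4353, -0.34  ,  0.0403]), array([0.2, 0.2]))
0.06923019572412029 1.215237817919547 lateral 0.000296113564111411
d [-0.0067 -0.0191  0.3345] rv [ 0.001 -0.     0.   ] len 0.335
```

Request:
jog_arm(
  plan=[
    {"aperture":0, "pos":[-0.0084, -0.0238, 0.0625]},
    {"aperture":0, "pos":[-0.0084, -0.0238, 0.125]},
    {"aperture":0, "pos":[-0.0084, -0.0238, 0.1875]},
    {"aperture":0, "pos":[-0.0084, -0.0238, 0.25]},
    {"aperture":0, "pos":[-0.0084, -0.0238, 0.3125]},
    {"aperture":0, "pos":[-0.0084, -0.0238, 0.375]},
    {"aperture":0, "pos":[-0.0084, -0.0238, 0.4125]},
    {"aperture":0, "pos":[-0.0084, -0.0238, 0.4175]},
    {"aperture":0, "pos":[-0.0084, -0.0238, 0.4175]},
    {"aperture":0, "pos":[-0.0084, -0.0238, 0.4175]},
  ],
)

```text
clock: 33.75
tool_pos: [0.4379, -0.3408, 0.0826]
eef_rot: [0.001, 1.0, -0.001, 0.001]
contact_force: [-0.3, 0.9, 0.3]
opening: 0.01
finger_force: 0.0
```

Lamp aim is within a millimetre. Press (top at ~0.041, bottom ~0.035).

Scaled: 0.044 m is 0.055, 0.041 m is 0.0513.

Request:
jog_arm(
  plan=[
    {"aperture":0, "pos":[0.0019, 0.001, 0.025]},
    {"aperture":0, "pos":[0.0019, 0.001, 0.0425]},
    {"aperture":0, "pos":[0.0019, 0.001, 0.0475]},
    {"aperture":0, "pos":[0.0019, 0.001, 0.0513]},
    {"aperture":0, "pos":[0.0019, 0.001, 0.055]},
    {"aperture":0, "pos":[0.0019, 0.001, 0.055]},
    {"aperture":0, "pos":[0.0019, 0.001, 0.055]},
  ],
)

```text
clock: 34.45
tool_pos: [0.4352, -0.3396, 0.0384]
eef_rot: [0.001, 1.0, -0.001, 0.0]
contact_force: [-3.6, 1.3, 11.3]
opening: 0.003
finger_force: 5.4
```

Scaled: 0.003 m is 0.0038, 0.002 m is 0.0025.

Request:
jog_arm(
  plan=[
    {"aperture":0, "pos":[0, 0, 0.0025]},
    {"aperture":0, "pos":[0, 0, 0.0038]},
    {"aperture":0, "pos":[0, 0, 0.0038]},
    {"aperture":0, "pos":[0, 0, 0.0038]},
  ],
)

```text
clock: 34.85
tool_pos: [0.4353, -0.3397, 0.0379]
eef_rot: [0.001, 1.0, -0.001, 0.001]
contact_force: [-7.2, 4.7, 34.9]
opening: -0.0
finger_force: 17.5
```

Request:
jog_arm(
  plan=[
    {"aperture":0, "pos":[0, 0, -0.0375]},
    {"aperture":0, "pos":[0, 0, -0.1]},
    {"aperture":0, "pos":[0, 0, -0.1625]},
    {"aperture":0, "pos":[0, 0, -0.225]},
    {"aperture":0, "pos":[0, 0, -0.25]},
    {"aperture":0, "pos":[0, 0, -0.25]},
    {"aperture":0, "pos":[0, 0, -0.25]},
  ],
)

```text
clock: 35.55
tool_pos: [0.4348, -0.3396, 0.234]
eef_rot: [0.002, 1.0, -0.0, 0.0]
contact_force: [-0.7, 0.5, -0.5]
opening: 0.007
finger_force: 0.0
```

Run:
```python
from h import *
T=r.snapshot("top");S=r.snapshot("scene")
for c,bs in(('red',(200,180,290,300)),('blue',(320,165,375,235)),('yellow',(270,180,330,245)),('orange',(150,225,200,290))):print(c,blob(S,c,bs)[0])
```

```text
red [263.18773946 242.09578544]
blue [344.05228758 198.90196078]
yellow [307.00769231 220.23846154]
orange [178.00429185 252.472103  ]
```

```bash
python3 -c "
from plant import r
print(r.finish_job())"
```

```text
the job is handed in; nothing more can be done
None
```

I hung and tugged the red, blue and yellow baskets in that order, aimed the lamp at the green hook and let go, pressed the switch until it stopped moving, and handed the job in; it returned no verdict.

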